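# Refit the stirrer rotor of a cooling tray and spin it once round

## Task

The stirrer of the bean cooling tray has come back from cleaning: set it on the spindle in the middle of the tray, feel for the position where the slots under its hub drop over the spindle's dogs, and press it gently but fully home. Then turn the stirrer round by hand for a little more than one full turn, either way, to check that it runs freely, and leave it at rest in place. Never force it down against the spindle, and leave the other things on the bench alone.

Things in the scene. Friction and masses are not known exactly. Their poses are not given: they have to be found in the camera images.
- rotor_hub (a point): Grip point of the loose stirrer rotor (plain steel, about 0.35 kg, standing upright on the bench): on the axis of its round upright hub, 40 mm in diameter and 74 mm tall, 56 mm above the underside (below 20 mm a flange 56 mm wide). The hub is smooth, can be gripped at any yaw, clear of the arms from 36 mm up. z is up; x points along one arm, the other points along -x.
- rotor_arm (a point): Point on one of the rotor's two equal, opposite arms, 75 mm from the axis along x, 28 mm above the hub's underside. Each arm is a radial bar 10 mm wide, from 20 to 36 mm above the underside, reaching 102 mm from the axis; below it, 48 to 100 mm out, hangs a thin blade down to the level of the underside.
- rotor_bore (a point): Centre of the rotor's underside, on its axis. From here a round blind bore, 17 mm in diameter, goes up 64 mm into the hub, and four radial slots, 11 mm deep, run along x, y, -x and -y, leaving about 2 mm on either side of a dog of the spindle.
- seat (a point): Centre of the spindle's seat in the cooling tray, on which the hub's underside stands when fully home: on the spindle's axis, 36 mm above the bench, z up. A pin 14 mm in diameter with tapered tip rises to 50 mm above it. Round the pin stand four dogs: lugs 6 mm wide, 10 mm high, 17 to 25 mm from the axis, 90 degrees apart, at an unknown angle, unrelated to this frame.
- seal (a point): Point on the spindle's axis, 20 mm above the seat: the top, at the start, of a snug black sealing sleeve round the pin. A hub at the wrong angle stands on the dogs, 10 mm too high; within about 0.06 rad of a right angle (each 90 degrees) it can go down. It then pushes the sleeve down 9 mm: about 9 N in all, more than the rotor's weight of 3.5 N. The sleeve stays down. (This point is fixed.)
- drive (a joint): Turning of the spindle about the vertical, rad, 0 at the start whatever the dogs' angle, positive counter-clockwise from above, no end stops. It carries the dogs and turns with the rotor once this is home. Its gearbox holds it with about 0.35 N m: it stays put under the light rub of a hub on the dogs, and stops when let go.
- tray: Round cooling tray, fixed to the bench, dark steel, 252 mm across outside, inside radius 121 mm; its rim is 64 mm and its perforated floor 30 mm above the bench. Origin on the spindle's axis at bench level.
- rotor: The stirrer rotor itself; origin at the centre of its underside, axes as for rotor_hub. It starts on the bench on the other side from the tray (left or right).
- brush: Hand brush 160 mm long, lying between tray and rotor; not to be moved.
- wrench: Spanner 160 mm long, lying near the robot; not to be moved.
- cup: White cup, 80 mm wide, 75 mm tall, at the far side; not to be moved.
- bowl: White bowl, 110 mm wide, 50 mm tall, at the far side; not to be moved.
- jar: Amber jar with a steel lid, 72 mm wide, 110 mm tall, at the left; not to be moved.
- tin: Bare metal tin, 80 mm wide, 100 mm tall, at the right; not to be moved.
- scoop: Steel scoop with a wooden end, about 140 mm long, 30 mm tall, at the far side; not to be moved.
Things that resemble listed ones, but are neither listed nor needed, are in the scene too. What is shaped like the rotor but purple is not meant.

How it is judged:
By the outcome, as a careful person would: the job done as asked, in the order asked, and still so for the second after the job is handed in, with the robot touching nothing.
It also fails if it takes over 72 s, if anything falls off the work surface, if the arm or the gripper's body presses on something with over 40 N, if the wrist force passes 120 N, or if a joint passes its speed limit or range.

## Robot

A 6-joint arm with a two-finger parallel gripper is mounted at the origin on the work surface. World frame = base frame: x ahead of the robot, y to its left, z up, the work surface at z = 0. Lengths are in m, angles in rad, forces in N, time in s.
With the tool pointing down it reaches from about 0.25 to 0.8 m from the base axis. Payload 3.9 kg.
Tool frame: the origin (TCP) lies at the very end of the fingers, on their centre line; the grasp point (between the pads) lies 19 mm behind it; z points along the fingers, y is the direction in which the jaws open and shut (so a half turn about z gives the same grasp; the last joint's range is limited). The gripper opens to 85 mm and grips with 20 to 120 N. Pads are 22 mm wide; open, the fingers measure 114 mm over their backs; the gripper's body (76 mm by 85 mm) begins 54 mm behind the grasp point. The pads swing forward as they close: fully open they stand 13 mm farther back than shut.
Start: joints at [-1.171, 0.26, -0.138, 1.173, 0, 1.571], TCP at [0.204, -0.484, 0.231] pointing down, gripper open.
Joint ranges: [-2.78, 2.78], [-0.83, 1.72], [-1.28, 1.37], [-1.9, 2.12], [-1.57, 1.48], [-3.14, 3.14]. Speed limits (rad/s): [2.57, 2.57, 3.14, 3.14, 3.14, 3.14].

## Interface

Orientations are given as a unit quaternion [w, x, y, z].
In Python, from cell import env gives the robot as it stands.
- The arm moves only by the shell command python3 -m creep 'ROWS' [FORCE]. ROWS is JSON, a list of rows, each a list of 3 entries, a list of its own where there are three numbers: the opening, from 0 (shut) to 1 (fully open), then the shift along the tool's x, y, z in m, then the turn about the tool's z in rad. In form: [[claw, [dx, dy, dz], twist], ...]. A call has 1 to 5 rows; each row is the pose to reach, as a shift and turn from the pose commanded when the call began, along the tool's axes at that moment; what a row does not reach only later rows make up. A row lasts 1/8 s, in which the tool goes at most 62.5 mm and 10.7 degrees, less where a joint would pass 70% of its speed; a pose out of reach is approached as far as the arm can. A call with a gripper value outside its range is refused whole. The fingers move at their own pace and stop on an object; FORCE is the grip in N (left out, the last holds). Time passes only in rows, so rows that repeat a pose let the fingers close. It gives the time, the measured TCP pose, the force and the opening at its end, in the units of the state.
- env.sense(): the state, without advancing time (a new reading comes with each control period).
- env.get_image(name): name is "scene" or "side" or "wrist"; returns the picture (420x560x3 uint8, red, green, blue); there is no depth.
- env.calibration(name): a dict with "K" (3x3 intrinsics, pixels), "rvec" (rotation vector, rad) and "tvec" (3), from world to camera coordinates, as OpenCV has them; the wrist camera has in their place "mount" (4x4, takes a point from camera to tool coordinates, whose origin is the TCP and whose axes are the flange's). Camera axes: x right, y down, z forward; pixel columns grow to the right and rows downward; lengths in m; the calibration is good to about 2 mm. A picture is of the moment at which its call begins: read the wrist's pose just before it. calibration takes no time and is no camera call.
- env.finish_job(): hands the job in, once; it reports no verdict.
Trained networks look in the newest picture that a camera, given by its name, has taken for a name from the list of things; names that differ only in an ending like _2 or _b are one class to them, and where a whole thing is asked for, a point or a joint stands for the part that bears it (a point fixed in the world has none). Each returns a list of dicts, best first, with "conf" (0 to 1); they miss things now and then, are a little off and sometimes report something else, mostly with a low value. They report only what shows in the picture. A call takes as long as a camera call. They do not tell look-alikes from the thing itself.
- env.outline_of(name, camera): "pixels" (420x560 bool, what is visible of it) and "location" ([column, row] in pixels, amid what is visible of it).
The state is a dict: "clock": time; "joint_pos": joint angles; "joint_velocities": joint speeds; "joint_torque": joint torques, N m; "tool_pos": TCP position; "tcp_rot": TCP orientation; "contact_force": force on the tool from outside, world axes, zero at the start; "moment": the same for the moment, N m; "grip_width": finger opening in m.
Only numpy, scipy, OpenCV 4.12 (cv2) and the standard library are available. Lean on these libraries where they do the work, as an engineer would, in place of code of your own. Each camera call takes 0.05 s, during which the arm holds its last target. There are 200 camera calls.

## Working session

There is one attempt and no reset: what is moved stays moved. The work goes in short steps, Python scripts to look and compute and a shell command to move; the robot and the scene stay as the last step left them, time stands still between calls to the robot, and variables do not carry over. Pictures are saved under pics/ and viewed, about 8 in all and at most 12, crops included, and the job is handed in when it is done.

```bash
ls; mkdir -p pics; cat > h.py <<'E'
import numpy as np, cv2, json
from cell import env
def cam(n):
    c=env.calibration(n); K=np.array(c["K"],float)
    if "mount" in c:
        s=env.sense(); w,x,y,z=s["tcp_rot"]
        from scipy.spatial.transform import Rotation as R
        T=np.eye(4);T[:3,:3]=R.from_quat([x,y,z,w]).as_matrix();T[:3,3]=s["tool_pos"]
        M=np.linalg.inv(T@np.array(c["mount"])); return K,M[:3,:3],M[:3,3]
    return K,cv2.Rodrigues(np.array(c["rvec"],float))[0],np.array(c["tvec"],float).ravel()
def proj(C,P):
    K,R,t=C; q=(np.atleast_2d(P)@R.T+t)@K.T; return q[:,:2]/q[:,2:]
def onz(C,uv,z):
    K,R,t=C; o=-R.T@t; d=R.T@np.linalg.inv(K)@np.array([uv[0],uv[1],1.]); return o+d*(z-o[2])/d[2]
def shot(n,f=None):
    im=env.get_image(n)
    if f: cv2.imwrite("pics/"+f,im[:,:,::-1])
    return im
E
python3 - <<'E'
from h import *
a=shot("scene","a.png");b=shot("side","b.png")
for c in("scene","side"):
    C=cam(c);print(c,-C[1].T@C[2])
    for n in("rotor","tray","rotor_hub","brush"):
        for r in env.outline_of(n,c)[:3]:
            ys,xs=np.where(r["pixels"]);print(n,round(r["conf"],2),np.round(r["location"]),xs.min(),xs.max(),ys.min(),ys.max(),np.round(onz(C,r["location"],0.03),3))
s=env.sense();print({k:np.round(v,3) for k,v in s.items()})
E
```

```text
pics
scene [1.49317248 0.02570657 1.3829027 ]
rotor 0.75 [208. 160.] 200 220 144 183 [ 0.27  -0.235  0.03 ]
rotor 0.6 [331. 208.] 307 353 193 221 [0.51  0.232 0.03 ]
rotor 0.57 [416. 172.] 390 442 158 180 [0.347 0.576 0.03 ]
tray 0.76 [209. 221.] 175 248 191 260 [ 0.562 -0.211  0.03 ]
tray 0.23 [329. 207.] 307 353 193 221 [0.508 0.224 0.03 ]
rotor_hub 0.91 [207. 165.] 200 218 147 183 [ 0.296 -0.238  0.03 ]
rotor_hub 0.8 [351. 168.] 333 372 156 187 [0.322 0.325 0.03 ]
rotor_hub 0.74 [418. 171.] 390 442 159 180 [0.34  0.584 0.03 ]
brush 0.61 [264. 248.] 261 272 227 266 [ 0.677 -0.011  0.03 ]
side [0.31025374 1.17149671 1.03050088]
rotor 0.92 [319. 394.] 305 330 355 419 [0.329 0.579 0.03 ]
rotor 0.9 [369. 181.] 341 398 166 195 [ 0.28  -0.225  0.03 ]
rotor 0.71 [334. 305.] 298 367 289 329 [0.329 0.328 0.03 ]
tray 0.74 [283. 173.] 244 318 145 203 [ 0.568 -0.202  0.03 ]
rotor_hub 0.92 [272. 268.] 245 303 249 292 [0.508 0.237 0.03 ]
rotor_hub 0.85 [316. 391.] 304 330 353 419 [0.335 0.574 0.03 ]
rotor_hub 0.78 [367. 180.] 341 397 167 194 [ 0.289 -0.226  0.03 ]
brush 0.9 [236. 207.] 217 266 201 215 [0.674 0.009 0.03 ]
{'clock': np.float64(0.5), 'joint_pos': array([-1.171,  0.26 , -0.138,  1.173, -0.   ,  1.571]), 'joint_velocities': array([ 0.   , -0.   ,  0.002, -0.   ,  0.   ,  0.001]), 'joint_torque': array([-0.0000e+00, -4.0525e+01,  2.5400e+01,  3.0000e-03, -0.0000e+00,
        0.0000e+00]), 'tool_pos': array([ 0.204, -0.484,  0.231]), 'tcp_rot': array([-0.   ,  0.98 ,  0.199, -0.   ]), 'contact_force': array([-0.561,  0.152, -0.145]), 'moment': array([-0.019, -0.012, -0.032]), 'grip_width': np.float64(0.086)}
```

View pics/a.png

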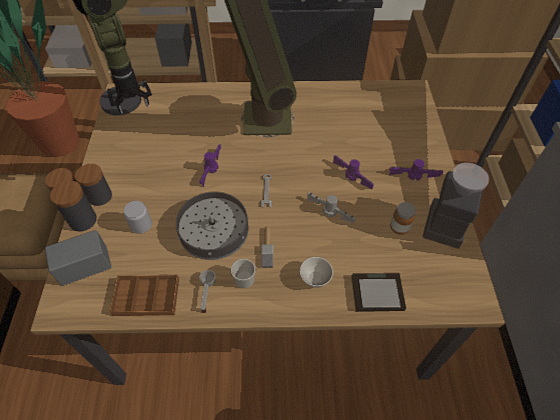

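View pics/b.png

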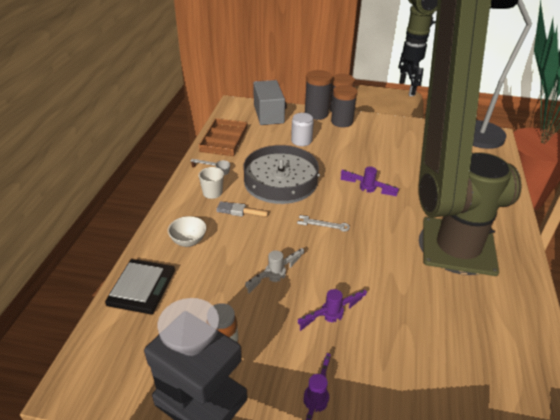

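Scene picture: the steel rotor is at (331,206), side (275,266). The purple look-alikes are at (210,160), (353,172) and (416,171) in scene. The tray is at (212,222), the spanner at (266,190) and the brush at (267,248). I choose the grey steel one and check it in a crop while fitting models to the masks.

```bash
cat >> h.py <<'E'
from scipy.optimize import minimize
def ring(r,z,n=40): t=np.linspace(0,2*np.pi,n); return np.c_[r*np.cos(t),r*np.sin(t),0*t+z]
def box(x0,x1,y0,y1,z0,z1): return np.array([[x,y,z] for x in(x0,x1) for y in(y0,y1) for z in(z0,z1)],float)
ROT=[np.r_[ring(.028,0),ring(.028,.02)],np.r_[ring(.02,.02),ring(.02,.074)],box(-.102,.102,-.005,.005,.02,.036),
     box(.048,.1,-.002,.002,0,.03),box(-.1,-.048,-.002,.002,0,.03)]
TRAY=[np.r_[ring(.126,0),ring(.126,.064)]]
def render(C,parts,x,y,yaw,z=0,S=4):
    m=np.zeros((420*S,560*S),np.uint8);c,s=np.cos(yaw),np.sin(yaw);R=np.array([[c,-s,0],[s,c,0],[0,0,1]])
    for p in parts:
        uv=(proj(C,p@R.T+[x,y,z])+.5)*S-.5
        cv2.fillConvexPoly(m,cv2.convexHull(uv.astype(np.float32)).round().astype(np.int32),255)
    return cv2.resize(m,(560,420),interpolation=cv2.INTER_AREA)/255.
def fit(views,parts,p0,z=0,step=(.006,.006,.06)):
    def f(p):
        return sum(np.abs(cv2.GaussianBlur(render(C,parts,p[0],p[1],p[2] if len(p)>2 else 0,z)-M,(5,5),1)).sum()/max(M.sum(),1) for C,M in views)
    p0=np.array(p0,float);sx=np.vstack([p0]+[p0+np.eye(len(p0))[i]*step[i] for i in range(len(p0))])
    r=minimize(f,p0,method="Nelder-Mead",options=dict(initial_simplex=sx,xatol=1e-4,fatol=1e-4));return r.x,r.fun
def mask(n,c,near,C,z=.03):
    L=[r for r in env.outline_of(n,c)]
    L=[r for r in L if np.linalg.norm(onz(C,r["location"],z)[:2]-near)<.05]
    return max(L,key=lambda r:r["pixels"].sum())["pixels"].astype(float) if L else None
E
python3 - <<'E'
from h import *
V=[];W=[]
for c in("scene","side"):
    im=shot(c);C=cam(c)
    m=mask("rotor",c,[.51,.235],C)
    if m is None:m=mask("rotor_hub",c,[.51,.235],C)
    print(c,m is not None and m.sum())
    if m is not None:V.append((C,m))
    t=mask("tray",c,[.565,-.207],C)
    if t is not None:W.append((C,t))
    if c=="scene":cv2.imwrite("pics/c.png",cv2.resize(im[180:235,290:370,::-1],None,fx=8,fy=8,interpolation=2))
for v in [V]+[[v] for v in V]:
    print(min((fit(v,ROT,[.51,.235,y],step=(.006,.006,.2)) for y in(0,.6,1.2,1.8,2.4)),key=lambda r:r[1]))
for v in [W]+[[w] for w in W]: print(fit(v,TRAY,[.565,-.207]))
E
```

```text
scene 527.0
side 770.0
(array([0.50076876, 0.22925271, 0.91992626]), np.float64(0.32429324026412876))
(array([0.50070406, 0.22942229, 0.92733415]), np.float64(0.07481067144261168))
(array([0.5015145 , 0.22685842, 0.92585426]), np.float64(0.24039146856374274))
(array([ 0.57595178, -0.19944344]), np.float64(0.04254886173161998))
(array([ 0.57737947, -0.19869428]), np.float64(0.016036804335368946))
(array([ 0.57469339, -0.20082025]), np.float64(0.017759664161902347))
```

View pics/c.png

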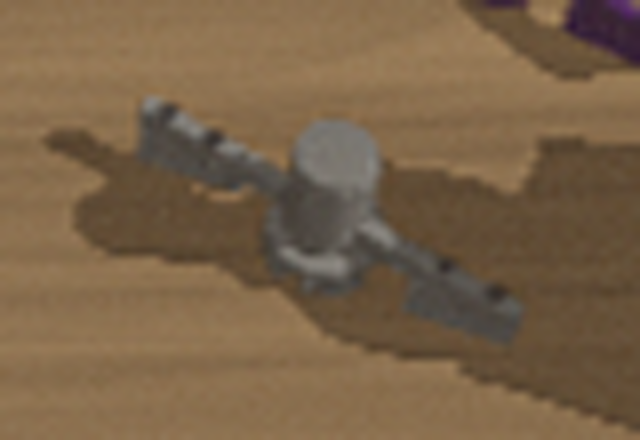

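The crop shows a plain steel rotor, hub top at scene (332,199), arms running lower right, which matches the fit (0.501, 0.229), yaw 0.92. I'm moving above it.

```bash
python3 -m creep '[[1,[0.31,-0.3,0],-0.52],[1,[0.31,-0.3,0],-0.52],[1,[0.31,-0.3,0],-0.52],[1,[0.31,-0.3,0],-0.52],[1,[0.31,-0.3,0],-0.52]]'
python3 - <<'E'
from h import *
from scipy.spatial.transform import Rotation as R
s=env.sense();q=s["tcp_rot"];M=R.from_quat([q[1],q[2],q[3],q[0]]).as_matrix();print(s["tool_pos"],s["joint_pos"],M.round(3))
print("todo tool",(M.T@(np.array([.501,.229,.231])-s["tool_pos"])).round(3)); print(env.calibration("wrist"))
E
```

```text
clock: 1.48
tool_pos: [0.3272, -0.1944, 0.2316]
tcp_rot: [0.001, 0.896, 0.444, 0.0]
contact_force: [1.2, 0.1, -0.0]
grip_width: 0.0853
[ 0.32721097 -0.19436603  0.23159894] [-5.36161282e-01  1.04509298e-02 -4.37394513e-01  1.12155438e+00
  1.88984867e-04  1.68637468e+00] [[ 0.607  0.795  0.001]
 [ 0.795 -0.607 -0.001]
 [ 0.     0.001 -1.   ]]
todo tool [ 0.442 -0.119  0.001]
{'K': array([[327.13570579,   0.        , 278.84352266],
       [  0.        , 327.13570579, 211.82410507],
       [  0.        ,   0.        ,   1.        ]]), 'mount': array([[-4.69093903e-04, -9.50018461e-01, -3.12193377e-01,
         8.05899315e-02],
       [ 9.99999819e-01, -5.63113824e-04,  2.11006110e-04,
        -4.92792298e-04],
       [-3.76260106e-04, -3.12193221e-01,  9.50018553e-01,
        -1.42644225e-01],
       [ 0.00000000e+00,  0.00000000e+00,  0.00000000e+00,
         1.00000000e+00]])}
```

```bash
python3 -m creep '[[1,[0.442,-0.119,0],0],[1,[0.442,-0.119,0],0],[1,[0.442,-0.119,0],0],[1,[0.442,-0.119,0],0],[1,[0.442,-0.119,0],0]]'
python3 -m creep '[[1,[0.13,-0.035,0],0],[1,[0.13,-0.035,0],0],[1,[0.13,-0.035,0],0],[1,[0.13,-0.035,0],0]]'
cat > look.py <<'E'
from h import *
import sys
from scipy.spatial.transform import Rotation as R
C=cam("wrist");im=shot("wrist",sys.argv[1])
m=None
for n in("rotor","rotor_hub"):
    m=mask(n,"wrist",[.501,.229],C)
    if m is not None:break
p,f=fit([(C,m)],ROT,[.501,.229,.92]);print(p.round(4),f,m.sum())
s=env.sense();q=s["tcp_rot"];M=R.from_quat([q[1],q[2],q[3],q[0]]).as_matrix();print(s["tool_pos"],s["joint_pos"])
print("todo tool",(M.T@(np.array([p[0],p[1],.037])-s["tool_pos"])).round(4),"yaw",np.arctan2(M[1,0],M[0,0]))
E
python3 look.py d.png
```

```text
clock: 2.1
tool_pos: [0.4455, 0.0954, 0.2316]
tcp_rot: [0.0, 0.896, 0.444, 0.001]
contact_force: [1.2, -0.3, -0.1]
grip_width: 0.0855
clock: 2.6
tool_pos: [0.4955, 0.218, 0.2308]
tcp_rot: [0.0, 0.896, 0.444, -0.001]
contact_force: [0.3, -0.4, 0.5]
grip_width: 0.0854
[0.5033 0.2327 0.9248] 0.07849841172419357 3672.0
[0.49503484 0.21659217 0.23128119] [ 4.12694008e-01  2.87244988e-01 -9.99189690e-02  1.18483283e+00
 -4.36980715e-04  2.63550394e+00]
todo tool [ 0.0181 -0.0032  0.1943] yaw 0.9187831151892626
```

View pics/d.png

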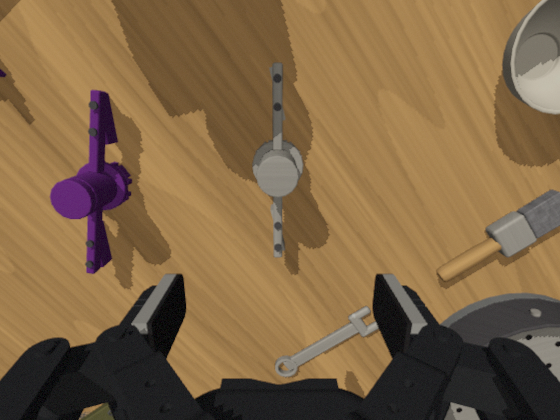

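Rotor hub top at wrist (277,172), purple one at (75,195). I go partly down and look again.

```bash
python3 -m creep '[[1,[0.012,-0.003,0.05],0],[1,[0.012,-0.003,0.08],0],[1,[0.012,-0.003,0.08],0],[1,[0.012,-0.003,0.08],0]]'
python3 look.py e.png
python3 - <<'E'
from h import *
im=cv2.imread("pics/e.png")
C=cam("wrist")
m=mask("rotor","wrist",[.503,.232],C)
p,f=fit([(C,m)],ROT,[.503,.232,.92]);r=render(C,ROT,*p)
for k,c in((r>.5,(0,0,255)),(m>.5,(0,255,0))):
    cs,_=cv2.findContours(k.astype(np.uint8),0,2);cv2.drawContours(im,cs,-1,c,1)
cv2.imwrite("pics/e2.png",im)
E
```

```text
clock: 3.2
tool_pos: [0.5012, 0.2285, 0.1528]
tcp_rot: [0.0, 0.896, 0.443, 0.001]
contact_force: [0.7, 0.8, 0.6]
grip_width: 0.0848
[0.5039 0.233  0.9248] 0.06315003408308568 6203.0
[0.5018633  0.22918515 0.15329981] [ 4.28395988e-01  3.46500097e-01 -2.23173795e-01  9.97715208e-01
 -1.79302678e-05  2.65115071e+00]
todo tool [ 0.0039 -0.0009  0.1163] yaw 0.918840326071753
```

View pics/e2.png

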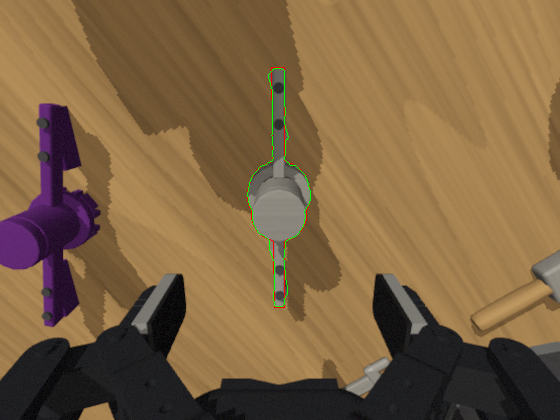

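Outline and model agree, hub top at (279,216). I'm descending and gripping.

```bash
python3 -m creep '[[1,[0.003,-0.001,0.05],0],[1,[0.003,-0.001,0.09],0],[1,[0.003,-0.001,0.115],0],[1,[0.003,-0.001,0.115],0],[1,[0.003,-0.001,0.115],0]]' 50
python3 -m creep '[[0.3,[0,0,0],0],[0.3,[0,0,0],0],[0.3,[0,0,0],0],[0.3,[0,0,0],0],[0.3,[0,0,0],0]]' 50
python3 -m creep '[[0.3,[0,0,-0.03],0],[0.3,[0,0,-0.08],0],[0.3,[0,0,-0.13],0],[0.3,[0,0,-0.15],0],[0.3,[0,0,-0.15],0]]' 50
```

```text
clock: 3.98
tool_pos: [0.503, 0.2328, 0.0378]
tcp_rot: [0.0, 0.896, 0.444, 0.001]
contact_force: [-0.4, 0.4, 0.6]
grip_width: 0.0853
clock: 4.6
tool_pos: [0.5026, 0.2324, 0.0375]
tcp_rot: [0.0, 0.896, 0.444, 0.001]
contact_force: [-0.5, -1.6, 5.7]
grip_width: 0.0395
clock: 5.22
tool_pos: [0.5025, 0.2327, 0.1876]
tcp_rot: [-0.0, 0.896, 0.444, 0.002]
contact_force: [0.3, 0.1, -3.7]
grip_width: 0.0393
```

```bash
python3 -m creep '[[0.3,[-0.379,0.261,0],0],[0.3,[-0.379,0.261,0],0],[0.3,[-0.379,0.261,0],0],[0.3,[-0.379,0.261,0],0],[0.3,[-0.379,0.261,0],0]]'
python3 -m creep '[[0.3,[-0.12,0.083,0],0],[0.3,[-0.12,0.083,0],0],[0.3,[-0.12,0.083,0],0],[0.3,[-0.12,0.083,0],0],[0.3,[-0.12,0.083,0],0]]'
python3 - <<'E'
from h import *
C=cam("wrist");im=shot("wrist","f.png");s=env.sense();print(s["tool_pos"],s["grip_width"],s["joint_pos"].round(2),s["contact_force"])
P=np.array([[.576,-.2,.036],[.576,-.2,.086]]);print(proj(C,P))
for r in env.outline_of("tray","wrist")[:2]: print(r["conf"],r["location"])
for n in("seal","seat","drive"):
  for r in env.outline_of(n,"wrist")[:2]: print(n,r["conf"],r["location"],r["pixels"].sum())
E
```

```text
clock: 5.85
tool_pos: [0.4849, -0.0815, 0.1842]
tcp_rot: [-0.001, 0.896, 0.444, -0.001]
contact_force: [1.8, -0.4, -3.6]
grip_width: 0.0391
clock: 6.48
tool_pos: [0.4792, -0.2242, 0.1851]
tcp_rot: [-0.001, 0.896, 0.444, -0.001]
contact_force: [1.2, 0.5, -3.9]
grip_width: 0.0394
[ 0.47952897 -0.22400695  0.18551263] 0.03905814403369861 [-0.44  0.29 -0.21  1.07  0.    1.78] [-0.18327841  0.32915177 -3.8392283 ]
[[353.28480047 107.77438411]
 [368.44328871 108.47145533]]
0.56 [370.0, 101.9]
0.3 [62.6, 47.8]
seal 0.66 [368.2, 103.0] 63859
seal 0.51 [61.6, 46.3] 4067
seat 0.93 [370.8, 101.4] 63820
drive 0.64 [353.7, 98.9] 3914
drive 0.58 [490.0, 331.9] 7771
```

View pics/f.png

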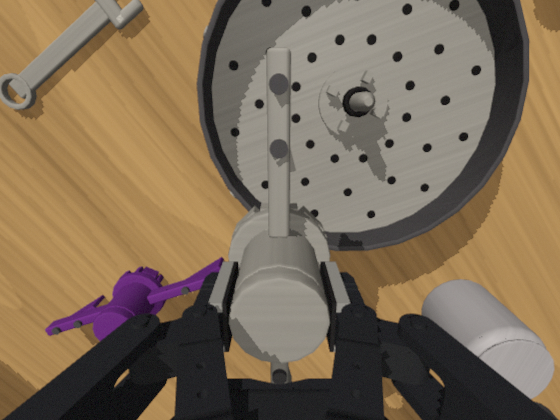

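Tray fills the upper right, pin tip near (366,100), dogs round it; rotor in hand, hub top at (281,322), arm up the column 279. Crop of the spindle, enhanced:

```bash
python3 - <<'E'
from h import *
im=cv2.imread("pics/f.png")
a=cv2.resize(im[60:145,305:405],None,fx=7,fy=7,interpolation=cv2.INTER_CUBIC)
a=cv2.convertScaleAbs(a,alpha=1.3,beta=10)
cv2.imwrite("pics/g.png",a[:595])
E
```

```text
(no output)
```

View pics/g.png

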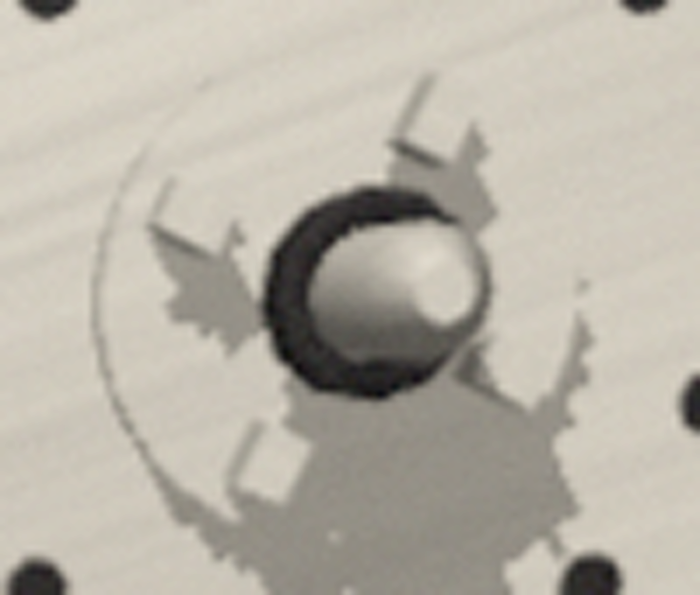

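Dogs' top faces in the crop at about (437,118), (195,215), (273,462), (530,345), pin tip at (447,285): dogs about 24° clockwise of the arm direction. Working out the numbers, and the rotor's offset in the hand.

```bash
cat > g.py <<'E'
from h import *
from scipy.spatial.transform import Rotation as R
from scipy.optimize import least_squares
C=cam("wrist");s=env.sense();q=s["tcp_rot"];M=R.from_quat([q[1],q[2],q[3],q[0]]).as_matrix();T=s["tool_pos"]
def tool(p): return M@np.array(p,float)+T
E
python3 - <<'E'
from g import *
px=np.array([[437,118],[195,215],[273,462],[530,345]])/7+[304.6,59.6]; tip=np.array([447,285])/7+[304.6,59.6]
W=np.array([onz(C,p,.046) for p in px]);c=W.mean(0);d=W-c
print("centre",c,"r",np.hypot(d[:,0],d[:,1]),"ang-toolyaw",(np.degrees(np.arctan2(d[:,1],d[:,0])-np.arctan2(M[1,0],M[0,0])))%90)
t=onz(C,tip,.086);print("tip",t)
print("tool coords of spindle",M.T@(c-T),M.T@(t-T), "tray by scene",M.T@(np.array([.576,-.2,.046])-T))
# in hand: underside at tool z=+.037
z0=.037
for n,p in dict(hubtop=[0,0,z0-.074],armend_top=[.102,0,z0-.036],hubL=[0,-.02,z0-.074],hubR=[0,.02,z0-.074],hubFar=[-.02,0,z0-.074]).items(): print(n,proj(C,tool(p)))
im=cv2.imread("pics/f.png")
def pl(P,c):
    uv=proj(C,np.array([tool(p) for p in P]));cv2.polylines(im,[np.int32(uv*16)],True,c,1,cv2.LINE_AA,4)
for dx,c in((0,(0,0,255)),(.003,(0,255,0))):
    for r,z in((.02,.074),(.028,.02)): pl(ring(r,0)*[1,1,0]+[dx,0,z0-z],c)
    pl([[dx+x,y,z0-.036] for x,y in((.02,-.005),(.102,-.005),(.102,.005),(.02,.005))],c)
cv2.imwrite("pics/h.png",cv2.resize(im[30:390,180:380],None,fx=1.65,fy=1.65,interpolation=2))
E
```

```text
centre [ 0.58051987 -0.1958948   0.046     ] r [0.01987123 0.02108758 0.02167533 0.02167252] ang-toolyaw [67.36767324 67.90161424 66.06215615 72.64930732]
tip [ 0.58035712 -0.19602578  0.086     ]
tool coords of spindle [0.08343658 0.06266695 0.14032991] [0.08323829 0.06261018 0.1003299 ] tray by scene [0.0774341  0.06154795 0.14032942]
hubtop [[280.12059518 325.405348  ]]
armend_top [[279.92216058  47.51671572]]
hubL [[227.99543762 325.43853368]]
hubR [[332.24221247 325.37216457]]
hubFar [[280.08331755 367.19500984]]
```

View pics/h.png

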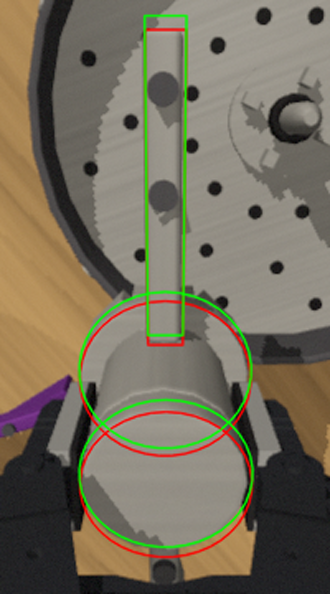

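Wrist and scene cameras agree on the spindle-minus-rotor shift to 1.5 mm. Moving over the spindle with twist +0.39, then checking with the fixed cameras.

```bash
python3 -m creep '[[0.3,[0.045,0.034,0],0.13],[0.3,[0.082,0.062,0],0.26],[0.3,[0.082,0.062,0],0.39],[0.3,[0.082,0.062,0.02],0.39],[0.3,[0.082,0.062,0.02],0.39]]'
cat > chk.py <<'E'
from g import *
import sys
yaw=np.arctan2(M[1,0],M[0,0]);V=[]
print("tcp",T.round(4),"yaw",yaw.round(3),"F",s["contact_force"].round(2))
for c in("scene","side"):
    im=shot(c,sys.argv[1]+c+".png");Cc=cam(c);m=None
    for n in("rotor","rotor_hub","rotor_arm"):
        m=mask(n,c,[.5787,-.1966],Cc,T[2])
        if m is not None and m.sum()<2500:break
    if m is None: print(c,"none");continue
    V.append((Cc,m));print(c,n,m.sum(),fit([(Cc,m)],ROT,[.578,-.197,yaw],T[2]-.037))
if len(V)==2: print(fit(V,ROT,[.578,-.197,yaw],T[2]-.037))
E
python3 chk.py i
```

```text
clock: 7.35
tool_pos: [0.5778, -0.1967, 0.1647]
tcp_rot: [-0.001, 0.965, 0.262, -0.002]
contact_force: [-0.4, 0.6, -2.4]
grip_width: 0.0391
tcp [ 0.5778 -0.1967  0.1647] yaw 0.531 F [-0.41  0.64 -2.42]
scene rotor 326.0 (array([ 0.5776277 , -0.19522424,  0.46692124]), np.float64(0.42552039036112754))
side rotor 580.0 (array([ 0.57679254, -0.20392578,  0.57122683]), np.float64(0.4016252346253972))
(array([ 0.57813628, -0.19998685,  0.53638582]), np.float64(0.8879343557815775))
```

```bash
python3 -m creep '[[0.3,[0.001,0,0.02],0],[0.3,[0.001,0,0.035],0],[0.3,[0.001,0,0.035],0]]'
python3 -m creep '[[0.3,[0,0,0.003],0],[0.3,[0,0,0.006],0],[0.3,[0,0,0.009],0],[0.3,[0,0,0.009],0]]'
python3 -m creep '[[0.3,[0,0,0.003],0],[0.3,[0,0,0.006],0],[0.3,[0,0,0.006],0]]'
```

```text
clock: 7.92
tool_pos: [0.5787, -0.1972, 0.1301]
tcp_rot: [-0.001, 0.965, 0.262, -0.001]
contact_force: [-0.7, 0.7, -2.9]
grip_width: 0.0393
clock: 8.43
tool_pos: [0.5797, -0.1974, 0.1221]
tcp_rot: [-0.0, 0.965, 0.262, -0.0]
contact_force: [-0.4, -0.7, -4.0]
grip_width: 0.0391
clock: 8.8
tool_pos: [0.5796, -0.1974, 0.1159]
tcp_rot: [-0.0, 0.965, 0.262, -0.0]
contact_force: [-0.6, -0.5, -2.7]
grip_width: 0.0391
```

```bash
python3 -m creep '[[0.3,[0,0,0.004],0],[0.3,[0,0,0.008],0],[0.3,[0,0,0.008],0]]'
python3 -m creep '[[0.3,[0,0,0.004],0],[0.3,[0,0,0.008],0],[0.3,[0,0,0.008],0]]'
```

```text
clock: 9.18
tool_pos: [0.5794, -0.1973, 0.1077]
tcp_rot: [-0.0, 0.965, 0.262, -0.0]
contact_force: [1.0, 0.2, -3.8]
grip_width: 0.0393
clock: 9.55
tool_pos: [0.5795, -0.1974, 0.0998]
tcp_rot: [-0.0, 0.965, 0.262, -0.0]
contact_force: [0.2, -1.0, -3.5]
grip_width: 0.0386
```

```bash
python3 -m creep '[[0.3,[0,0,0.005],0],[0.3,[0,0,0.01],0],[0.3,[0,0,0.013],0],[0.3,[0,0,0.013],0]]'
python3 -m creep '[[0.3,[0,0,0.001],0],[0.3,[0,0,0.002],0],[0.3,[0,0,0.003],0],[0.3,[0,0,0.004],0],[0.3,[0,0,0.004],0]]'
```

```text
clock: 10.05
tool_pos: [0.5797, -0.1975, 0.0868]
tcp_rot: [-0.0, 0.965, 0.262, -0.0]
contact_force: [0.7, -0.2, -3.7]
grip_width: 0.039
clock: 10.68
tool_pos: [0.5798, -0.1974, 0.0832]
tcp_rot: [-0.0, 0.965, 0.262, -0.0]
contact_force: [-0.8, 2.3, -3.6]
grip_width: 0.039
```

```bash
python3 -m creep '[[0.3,[0,0,0.001],0],[0.3,[0,0,0.002],0],[0.3,[0,0,0.002],0]]'
```

```text
clock: 11.05
tool_pos: [0.58, -0.1974, 0.0823]
tcp_rot: [0.0, 0.965, 0.262, 0.0]
contact_force: [-3.6, 2.0, 4.8]
grip_width: 0.0387
```

```bash
python3 -m creep '[[0.3,[0,0,0],0.02],[0.3,[0,0,0],0.04],[0.3,[0,0,0],0.04]]'
python3 -m creep '[[0.3,[0,0,0],0.02],[0.3,[0,0,0],0.04],[0.3,[0,0,0],0.04]]'
python3 -m creep '[[0.3,[0,0,0],-0.06],[0.3,[0,0,0],-0.12],[0.3,[0,0,0],-0.12]]'
```

```text
clock: 11.42
tool_pos: [0.5799, -0.1975, 0.0823]
tcp_rot: [0.0, 0.97, 0.242, 0.0]
contact_force: [-3.7, 2.0, 5.1]
grip_width: 0.0393
clock: 11.8
tool_pos: [0.5798, -0.1975, 0.0822]
tcp_rot: [0.0, 0.975, 0.223, 0.0]
contact_force: [-2.9, 1.8, 5.2]
grip_width: 0.0391
clock: 12.18
tool_pos: [0.5801, -0.1971, 0.0823]
tcp_rot: [-0.0, 0.96, 0.281, 0.001]
contact_force: [-2.8, 2.4, 5.7]
grip_width: 0.0392
```

```bash
python3 -m creep '[[0.3,[-0.0005,-0.0015,0],0],[0.3,[-0.0005,-0.0015,0],0.04],[0.3,[-0.0005,-0.0015,0],0.04]]'
python3 -m creep '[[0.3,[0,0,0],0.03],[0.3,[0,0,0],0.03]]'
python3 -m creep '[[0.3,[0,0,0],-0.06],[0.3,[0,0,0],-0.06]]'
```

```text
clock: 12.55
tool_pos: [0.58, -0.197, 0.0823]
tcp_rot: [0.001, 0.965, 0.262, 0.001]
contact_force: [-0.3, 0.7, 6.0]
grip_width: 0.0395
clock: 12.8
tool_pos: [0.58, -0.1971, 0.0822]
tcp_rot: [0.001, 0.969, 0.248, 0.001]
contact_force: [-1.1, 0.6, 6.1]
grip_width: 0.0391
clock: 13.05
tool_pos: [0.5799, -0.1969, 0.0822]
tcp_rot: [0.001, 0.961, 0.277, 0.001]
contact_force: [-0.8, 1.2, 4.6]
grip_width: 0.0391
```

Two scans with light contact have not dropped in, so I check the dog angle by overlaying a dog model on the earlier spindle picture.

```bash
python3 - <<'E'
from h import *
from scipy.spatial.transform import Rotation as R
c=env.calibration("wrist");T=np.eye(4);T[:3,:3]=R.from_quat([.8957,.4446,-.001,-.001]).as_matrix();T[:3,3]=[.4795,-.2240,.1855]
A=np.linalg.inv(T@c["mount"]);C=(c["K"],A[:3,:3],A[:3,3])
im=cv2.imread("pics/f.png");S=7
base=cv2.convertScaleAbs(cv2.resize(im[60:142,305:405],None,fx=S,fy=S,interpolation=cv2.INTER_CUBIC),alpha=1.3,beta=10)
ctr=np.array([.5805,-.1959]);out=[]
for k,ph in enumerate((-.39,-.46)):
    a=base.copy()
    def pl(P,col):
        uv=(proj(C,P)-[304.5,59.5])*S;cv2.polylines(a,[np.int32(uv*16)],True,col,1,cv2.LINE_AA,4)
    for j in range(4):
        t=.919+ph+j*np.pi/2;u=np.array([np.cos(t),np.sin(t)]);v=np.array([-u[1],u[0]])
        for z,col in((.046,(0,0,255)),(.036,(255,0,0))):
            pl(np.array([np.r_[ctr+r*u+w*v,z] for r,w in((.017,-.003),(.025,-.003),(.025,.003),(.017,.003))]),col)
    pl(ring(.007,.056)+np.r_[ctr,0],(0,200,0))
    out.append(cv2.resize(a[:,60:620],(400,410)))
cv2.imwrite("pics/j.png",np.hstack(out))
E
```

```text
(no output)
```

View pics/j.png

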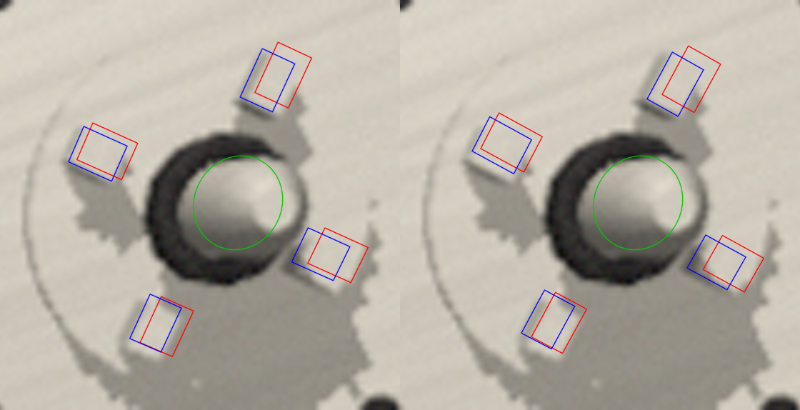

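Left overlay (−0.39) lies parallel to the dogs at all four, so angle and centre are right. The height may mean it is already over the dogs and on the sleeve. Test: twist either way and read the moment.

```bash
m(){ python3 -c "
from cell import env
s=env.sense();print('M',s['moment'].round(3),'F',s['contact_force'].round(1),s['tool_pos'].round(4))"; }
m; python3 -m creep '[[0.3,[0,0,0],-0.04],[0.3,[0,0,0],-0.04]]' >/dev/null; m
python3 -m creep '[[0.3,[0,0,0],-0.03],[0.3,[0,0,0],-0.03]]'>/dev/null; m
python3 -m creep '[[0.3,[0,0,0],0.09],[0.3,[0,0,0],0.09]]'>/dev/null; m
python3 -m creep '[[0.3,[0,0,0],0.04],[0.3,[0,0,0],0.04]]'>/dev/null; m
python3 -m creep '[[0.3,[0,0,0],0.04],[0.3,[0,0,0],0.04]]'; m
```

```text
M [ 0.278  0.171 -0.069] F [-0.8  1.2  4.6] [ 0.5799 -0.1969  0.0822]
M [ 0.31   0.351 -0.255] F [-1.1  1.3  6.2] [ 0.5796 -0.1968  0.0822]
M [ 0.403  0.375 -0.274] F [-1.6  0.8  6.5] [ 0.5796 -0.1967  0.0822]
M [ 0.227  0.257 -0.06 ] F [-1.   1.8  5.9] [ 0.5798 -0.197   0.0822]
M [0.097 0.204 0.01 ] F [-1.2  0.2  5.5] [ 0.5798 -0.1971  0.0822]
clock: 14.3
tool_pos: [0.5796, -0.197, 0.0821]
tcp_rot: [0.001, 0.974, 0.228, 0.001]
contact_force: [-1.4, 1.2, 6.0]
grip_width: 0.0394
M [0.209 0.319 0.106] F [-1.4  1.2  6. ] [ 0.5796 -0.197   0.0821]
```

Twisting toward −0.09 meets 0.27 N m, far more than rubbing could give. The slots are over the dogs and the sleeve carries the hub. I centre the twist and press in small steps.

```bash
python3 -m creep '[[0.3,[0,0,0],-0.05],[0.3,[0,0,0.0005],-0.05],[0.3,[0,0,0.0005],-0.05]]'
python3 -m creep '[[0.3,[0,0,0.0005],0],[0.3,[0,0,0.0005],0]]'
python3 -c "
from cell import env
s=env.sense();print('M',s['moment'].round(3),'F',s['contact_force'].round(1),s['tool_pos'].round(4))"
```

```text
clock: 14.68
tool_pos: [0.5798, -0.197, 0.0816]
tcp_rot: [0.001, 0.968, 0.252, 0.001]
contact_force: [-0.3, 1.2, 5.3]
grip_width: 0.0388
clock: 14.92
tool_pos: [0.5798, -0.197, 0.0811]
tcp_rot: [0.001, 0.968, 0.252, 0.001]
contact_force: [-1.7, 0.5, 5.2]
grip_width: 0.0392
M [ 0.174  0.163 -0.01 ] F [-1.7  0.5  5.2] [ 0.5798 -0.197   0.0811]
```

```bash
python3 -m creep '[[0.3,[0,0,0.001],0],[0.3,[0,0,0.002],0],[0.3,[0,0,0.003],0],[0.3,[0,0,0.004],0],[0.3,[0,0,0.004],0]]'
python3 -m creep '[[0.3,[0,0,0.0008],0],[0.3,[0,0,0.0016],0],[0.3,[0,0,0.0024],0],[0.3,[0,0,0.0024],0]]'
```

```text
clock: 15.55
tool_pos: [0.5797, -0.197, 0.077]
tcp_rot: [0.001, 0.968, 0.252, 0.001]
contact_force: [-0.8, 1.1, 5.1]
grip_width: 0.0394
clock: 16.05
tool_pos: [0.5797, -0.197, 0.0745]
tcp_rot: [0.001, 0.968, 0.252, 0.001]
contact_force: [-0.6, 0.8, 5.4]
grip_width: 0.039
```

```bash
python3 -m creep '[[0.3,[0,0,0.0005],0],[0.3,[0,0,0.0005],0]]'
python3 -m creep '[[0.3,[0,0,0.0005],0],[0.3,[0,0,0.0005],0]]'
```

```text
clock: 16.3
tool_pos: [0.5797, -0.197, 0.074]
tcp_rot: [0.001, 0.968, 0.252, 0.001]
contact_force: [-1.4, 0.1, 4.1]
grip_width: 0.0391
clock: 16.55
tool_pos: [0.5797, -0.197, 0.0735]
tcp_rot: [0.001, 0.968, 0.252, 0.001]
contact_force: [-0.2, 0.6, 3.7]
grip_width: 0.0393
```

```bash
python3 -m creep '[[0.3,[0,0,0.0005],0],[0.3,[0,0,0.0005],0]]'
python3 -m creep '[[0.3,[0,0,0.0005],0],[0.3,[0,0,0.0005],0]]'
```

```text
clock: 16.8
tool_pos: [0.5798, -0.197, 0.0735]
tcp_rot: [0.001, 0.968, 0.252, 0.001]
contact_force: [-0.6, 0.3, 7.4]
grip_width: 0.0391
clock: 17.05
tool_pos: [0.5798, -0.197, 0.0735]
tcp_rot: [0.001, 0.968, 0.252, 0.001]
contact_force: [-1.9, -0.2, 10.4]
grip_width: 0.0393
```

Down to TCP 0.0735, then the force rises: it is fully home (0.036 + 0.0375). I relieve the press and start turning counter-clockwise (negative twist), watching side forces.

```bash
cat > m.sh <<'E'
python3 -c "
from cell import env
s=env.sense();print('M',s['moment'].round(2),'J6',s['joint_pos'][5].round(3))"
E
python3 -m creep '[[0.3,[0,0,-0.001],-0.1],[0.3,[0,0,-0.001],-0.25],[0.3,[0,0,-0.001],-0.42],[0.3,[0,0,-0.001],-0.6],[0.3,[0,0,-0.001],-0.75]]'; sh m.sh
python3 -m creep '[[0.3,[0,0,0],-0.17],[0.3,[0,0,0],-0.34],[0.3,[0,0,0],-0.51],[0.3,[0,0,0],-0.68],[0.3,[0,0,0],-0.85]]'; sh m.sh
```

```text
clock: 17.68
tool_pos: [0.579, -0.1964, 0.0735]
tcp_rot: [0.0, 0.807, 0.591, 0.0]
contact_force: [-1.6, 2.4, 6.9]
grip_width: 0.0389
M [ 0.36  0.39 -0.34] J6 1.55
clock: 18.3
tool_pos: [0.5788, -0.1965, 0.0735]
tcp_rot: [0.0, 0.491, 0.871, 0.0]
contact_force: [-1.9, 1.4, 6.7]
grip_width: 0.0392
M [ 0.41  0.36 -0.42] J6 0.7
```

```bash
python3 -m creep '[[0.3,[0,0,-0.0005],-0.17],[0.3,[0,0,-0.0005],-0.34],[0.3,[0,0,-0.0005],-0.51],[0.3,[0,0,-0.0005],-0.68],[0.3,[0,0,-0.0005],-0.85]]'; sh m.sh
python3 -m creep '[[0.3,[0,0,0],-0.17],[0.3,[0,0,0],-0.34],[0.3,[0,0,0],-0.51],[0.3,[0,0,0],-0.68],[0.3,[0,0,0],-0.85]]'; sh m.sh
```

```text
clock: 18.92
tool_pos: [0.5788, -0.1964, 0.0735]
tcp_rot: [0.0, 0.088, 0.996, 0.0]
contact_force: [-0.5, 1.0, 3.9]
grip_width: 0.039
M [ 0.33  0.24 -0.39] J6 -0.15
clock: 19.55
tool_pos: [0.5787, -0.1963, 0.0735]
tcp_rot: [0.0, -0.33, 0.944, 0.0]
contact_force: [-0.9, 0.8, 5.2]
grip_width: 0.0392
M [ 0.34  0.28 -0.38] J6 -1.0
```

```bash
python3 -m creep '[[0.3,[0,0,0],-0.17],[0.3,[0,0,0],-0.34],[0.3,[0,0,0],-0.51],[0.3,[0,0,0],-0.68],[0.3,[0,0,0],-0.85]]'; sh m.sh
python3 -m creep '[[0.3,[0,0,0],-0.17],[0.3,[0,0,0],-0.34],[0.3,[0,0,0],-0.51],[0.3,[0,0,0],-0.68],[0.3,[0,0,0],-0.85]]'; sh m.sh
```

```text
clock: 20.18
tool_pos: [0.5786, -0.1964, 0.0735]
tcp_rot: [0.0, -0.69, 0.724, 0.0]
contact_force: [-1.6, 2.0, 4.4]
grip_width: 0.0394
M [ 0.27  0.34 -0.35] J6 -1.85
clock: 20.8
tool_pos: [0.5785, -0.1965, 0.0735]
tcp_rot: [-0.0, 0.927, -0.375, -0.0]
contact_force: [-1.4, 1.1, 4.8]
grip_width: 0.0392
M [ 0.26  0.2  -0.32] J6 -2.7
```

```bash
python3 -m creep '[[0.3,[0,0,0],-0.15],[0.3,[0,0,0],-0.3],[0.3,[0,0,0],-0.3],[1,[0,0,0],-0.3],[1,[0,0,0],-0.3]]'; sh m.sh
python3 -m creep '[[1,[0,0,0],0],[1,[0,0,0],0],[1,[0,0,-0.02],0],[1,[0,0,-0.02],0.17],[1,[0,0,-0.02],0.34]]'; sh m.sh
python3 -m creep '[[1,[0,0,0],0.17],[1,[0,0,0],0.34],[1,[0,0,0],0.51],[1,[0,0,0],0.68],[1,[0,0,0],0.85]]'; sh m.sh
```

```text
clock: 21.42
tool_pos: [0.5786, -0.1966, 0.0729]
tcp_rot: [0.0, 0.972, -0.235, -0.0]
contact_force: [-0.7, -0.5, 0.8]
grip_width: 0.0737
M [ 0.05 -0.05  0.05] J6 -2.995
clock: 22.05
tool_pos: [0.5789, -0.1966, 0.0938]
tcp_rot: [-0.0, 0.917, -0.398, 0.0]
contact_force: [-0.6, -0.1, 0.1]
grip_width: 0.0855
M [ 0.02 -0.02 -0.05] J6 -2.65
clock: 22.68
tool_pos: [0.5787, -0.1965, 0.0934]
tcp_rot: [0.0, -0.671, 0.741, -0.0]
contact_force: [0.0, -0.5, -0.5]
grip_width: 0.0855
M [ 0.01 -0.06  0.  ] J6 -1.8
```

```bash
python3 - <<'E'
from h import *
C=cam("wrist");shot("wrist","k.png");s=env.sense();print(s["tool_pos"],s["contact_force"])
print(proj(C,[[.5805,-.1959,.110],[.5785,-.1965,.110]]))
E
```

```text
[ 0.57866255 -0.19652575  0.09335025] [-0.32739822 -0.31798263  0.55144904]
[[274.53252804 295.59509159]
 [278.89048408 294.03528509]]
```

View pics/k.png

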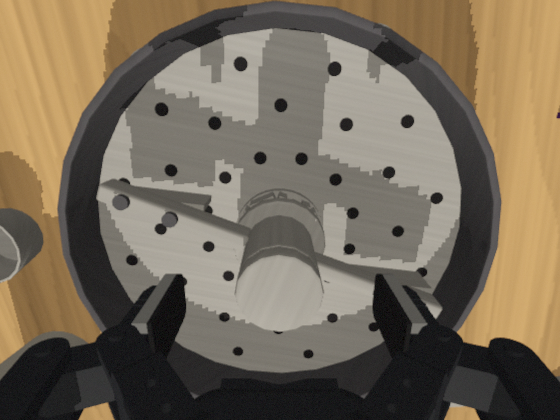

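Picture: rotor level and central in the tray, hub top at (280,287), arms nearly across the jaws. I regrip 6 mm higher to clear the arms and finish the turn.

```bash
python3 -m creep '[[1,[0,0,0.014],0],[0.3,[0,0,0.014],0],[0.3,[0,0,0.014],0],[0.3,[0,0,0.014],0],[0.3,[0,0,0.014],0]]' 50; sh m.sh
python3 -m creep '[[0.3,[0,0,0],-0.12],[0.3,[0,0,0],-0.28],[0.3,[0,0,0],-0.44],[0.3,[0,0,0],-0.6],[0.3,[0,0,0],-0.76]]'; sh m.sh
```

```text
clock: 23.35
tool_pos: [0.5788, -0.1965, 0.0796]
tcp_rot: [0.0, -0.674, 0.739, -0.0]
contact_force: [-0.9, 1.4, 0.2]
grip_width: 0.0388
M [ 0.05  0.07 -0.  ] J6 -1.806
clock: 23.98
tool_pos: [0.5787, -0.1964, 0.0796]
tcp_rot: [-0.0, 0.901, -0.434, 0.0]
contact_force: [-0.4, 1.4, 2.0]
grip_width: 0.0388
M [ 0.14  0.11 -0.37] J6 -2.57
```

```bash
python3 -m creep '[[0.3,[0,0,0],-0.15],[0.3,[0,0,0],-0.3],[0.3,[0,0,0],-0.42],[0.3,[0,0,0],-0.5],[0.3,[0,0,0],-0.5]]'; sh m.sh
python3 -m creep '[[1,[0,0,0],0],[1,[0,0,0],0],[1,[0,0,0],0],[1,[0,0,0],0],[1,[0,0,0],0]]'; sh m.sh
python3 -m creep '[[1,[0,0,-0.03],0],[1,[0,0,-0.08],0],[1,[0,0,-0.13],0],[1,[0,0,-0.16],0],[1,[0,0,-0.16],0]]'
cat > fin.py <<'E'
from g import *
shot("wrist","l.png");m=mask("rotor","wrist",[.579,-.197],C,.06)
if m is None: m=mask("rotor_hub","wrist",[.579,-.197],C,.06)
for z in(.030,.036,.041,.046): print(z,m.sum(),min((fit([(C,m)],ROT,[.58,-.196,y],z) for y in(-.5,.5,.9,1.3,2.)),key=lambda r:r[1]))
print(s["joint_pos"].round(3),s["contact_force"].round(2))
E
python3 fin.py
```

```text
clock: 24.6
tool_pos: [0.5787, -0.1964, 0.0796]
tcp_rot: [-0.0, 0.98, -0.201, 0.0]
contact_force: [-0.6, 0.3, 1.3]
grip_width: 0.0388
M [ 0.13  0.17 -0.06] J6 -3.065
clock: 25.22
tool_pos: [0.5786, -0.1965, 0.0794]
tcp_rot: [0.0, 0.98, -0.2, -0.0]
contact_force: [0.4, -0.6, -0.1]
grip_width: 0.0851
M [-0.02  0.    0.  ] J6 -3.066
clock: 25.85
tool_pos: [0.5805, -0.1971, 0.2425]
tcp_rot: [0.0, 0.98, -0.2, 0.003]
contact_force: [0.2, -0.1, -0.2]
grip_width: 0.0854
0.03 4656.0 (array([ 0.57801689, -0.19540367,  0.78191958]), np.float64(0.08858987838059526))
0.036 4656.0 (array([ 0.57960836, -0.19614543,  0.77901181]), np.float64(0.11575489180207893))
0.041 4656.0 (array([ 0.58052567, -0.19697097,  0.7820151 ]), np.float64(0.1426156249281586))
0.046 4656.0 (array([ 0.58178967, -0.19751199,  0.782227  ]), np.float64(0.17330624311562395))
[-0.327  0.405  0.106  1.266 -0.    -3.066] [ 0.25 -0.08 -0.23]
```

View pics/l.png

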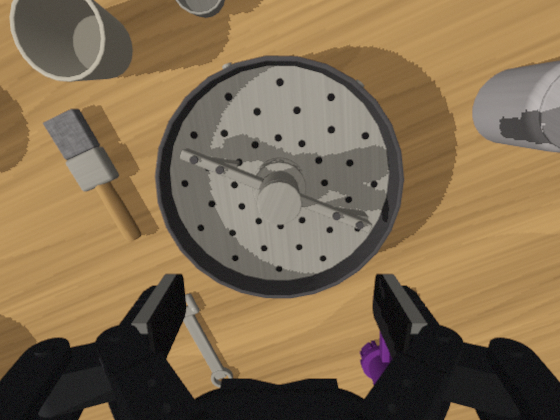

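Picture: rotor central and low in the tray, hub top at (278,203). Its yaw is 0.78 against 0.51 when it went home, so one turn plus about 0.27 rad. The gripper is clear and the brush and spanner look undisturbed. Handing in.

```bash
python3 -c "
from cell import env
print(env.finish_job(), env.sense()['clock'])"
```

```text
the job is handed in; nothing more can be done
the job is handed in; nothing more can be done
```

The steel stirrer is seated fully home on the spindle, turned a little more than one full turn, and left at rest with the gripper clear. I handed the job in at about 26 s; no verdict was reported.

- **Seating:** The slots went over the dogs at the angle I read from the picture. A twist test met 0.27 N m, far more than rubbing could give, so they were engaged. I then pressed down at about 5 N measured (about 9 N with the rotor's weight) and stopped when the height held at the expected value and the force rose to 10 N.
- **Turning:** I turned it counter-clockwise by about 6.57 rad in two grips, against a steady 0.3–0.4 N m, which matches the gearbox, and with small side forces. A camera fit of the rotor's angle gives one turn plus about 0.27 rad, which agrees.
- **Last checks:** The final wrist picture shows the rotor central and low in the tray, with the brush and spanner apparently undisturbed.
- **Disagreements:** The wrist and fixed cameras disagreed by 4–6 mm on absolute positions, but by only 1.5 mm on the move from rotor to spindle, which is what I used. The fixed-camera check of the rotor in the gripper fitted poorly because the gripper hid part of it. The final camera height fit was best at 30 mm, below the 36 mm seat, so seating depth rests on the height and force readings.

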